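Dispense one thin carton at the pharmacy's carton magazines

TASK

Dispense one carton from the magazine that holds the thin cartons. First move the jar that stands in front of its outlet out of the way, leaving it standing upright on the bench, and set the aluminium tray squarely and centred up against the outlet, handle outwards; let go of it, then push that magazine's spring slide fully in with the fingers so that one carton drops into the tray, and let the slide spring back out. Do not touch the cartons by hand, do not push the other magazine's slide, and leave the second jar, the flask and the tape roll where they are.

Things in the scene. Friction and masses are not known exactly. Their poses are not given: they have to be found in the camera images.
- mag_thin: Fixed grey steel carton magazine with four THIN white cartons (20 mm each) stacked in it; either magazine may be the nearer one, each turned up to 0.2 rad. Origin: centre of the tower's underside, on the bench. Own x: across; +y: towards its push slide; -y: towards its outlet. Tower 106 (x) x 62 (y) mm, 134 high. The slide and its guide (100 mm wide, 74 high) run from the tower to y = +143 mm.
- outlet_thin (a point): Middle of the lower edge of the thin magazine's outlet slot: x = 0, y = -31 mm, 60 mm high in its frame. The slot is 29 mm high, under two front strips; the pedestal below it is solid, its face also at y = -31 mm. The bottom carton is shoved out here and falls off just in front of the pedestal, only near full stroke of the slide.
- mag_thick: The other fixed magazine, of the same build and frame (slot 47 mm high), holding three THICK cartons (34 mm each, the stack's top is at 162 mm). Not to be used.
- slide_thin (a joint): Travel of the thin magazine's push slide, m: 0 out (rest), 0.066 fully in against its stop; it moves along the magazine's own -y. A spring pushes it back: about 3 N at rest, 8 N fully in, plus 1 to 2 N for the cartons.
- slide_thin_pad (a point): Point on the push face of the thin magazine's slide: centre of the outer (+y) face of its upright steel tab, 95 mm above the bench, at y = +141 mm in the magazine's frame when out, moving with the slide. The tab is 56 mm wide (magazine x), 8 mm thick, from 62 to 116 mm high.
- slide_thick (a joint): Travel of the other magazine's slide, the same; must stay near 0.
- slide_thick_pad (a point): The same point on the other magazine's slide tab; an obstacle.
- tray: Loose aluminium tray, 130 (x) x 92 (y) mm outside, walls 4 mm thick, 26 high, 0.25 kg. Origin: centre of its underside. Handle: upright tab in the middle of its -y side, 30 (x) x 10 (y) mm, centred at y = -51 mm, its top 70 mm above the bench. At the outlet its axes lie along the magazine's, its origin at about x = 0, y = -80 mm in the magazine's frame (y = -77 touches the pedestal).
- thin1: Bottom carton of the thin stack, the one to be dispensed: 90 (x) x 50 (y) x 20 (z) mm, about 35 g, white. Origin: centre of its underside.
- thin2: The next thin carton above it, the same; it drops to the magazine's floor when the slide is back out.
- jar: Round amber jar with a white cap and paper label standing on the bench in front of the thin magazine's outlet, where the tray has to go: 48 mm diameter, 75 mm high, about 0.12 kg. Origin: centre of its underside.
- jar2: Bystander: an identical jar in front of the other magazine's outlet.
- flask: Bystander: white bottle, 56 mm diameter, 115 mm high, left of the magazines. Origin: centre of its underside.
- taperoll: Bystander: roll of clear tape lying flat, 76 mm diameter, 24 mm high. Origin: centre of its underside.

How it is judged:
By the outcome, as a careful person would: the job done as asked, in the order asked, and still so for the second after the job is handed in, with the robot touching nothing.
It also fails if it takes over 69 s, if anything falls off the work surface, if the arm or the gripper's body presses on something with over 40 N, if the wrist force passes 120 N, or if a joint passes its speed limit or range.

ROBOT

A 6-joint arm with a two-finger parallel gripper is mounted at the origin on the work surface. World frame = base frame: x ahead of the robot, y to its left, z up, the work surface at z = 0. Lengths are in m, angles in rad, forces in N, time in s.
With the tool pointing down it reaches from about 0.275 to 0.75 m from the base axis. Payload 10.2 kg.
Tool frame: the origin (TCP) lies midway between the tips of the shut fingers; the grasp point (between the pads) lies 19 mm behind it (env.hold_point_z is the distance from the TCP to the grasp point, in m); z points along the fingers, y is the line along which they close (so a half turn about z gives the same grasp; the last joint's range is limited). The gripper opens to 85 mm and grips with 20 to 120 N. Pads are 22 mm wide; open, the fingers measure 114 mm over their backs; the gripper's body (76 mm by 85 mm) begins 54 mm behind the grasp point. The pads swing forward as they close: fully open they stand 13 mm farther back than shut.
Start: joints at [1.122, 0.313, 1.498, -0, 1.331, -0.223], TCP at [0.118, 0.512, 0.231] pointing down, gripper open.
Joint ranges: [-2.94, 2.94], [-0.97, 2.17], [0.19, 2.56], [-1.23, 4.37], [0.02, 3.11], [-2.88, 2.88]. Speed limits (rad/s): [2.39, 2.39, 3.01, 3.14, 3.14, 3.14].

INTERFACE

Orientations are given as a unit quaternion [x, y, z, w].
In Python, from bench import env, kinematics, monitor, eyes, job gives the robot as it stands. The module is installed in compiled form; this text tells all that it offers. Calls block until the motion is done:
- env.reach(position, orientation): joint-space move of the TCP to a pose.
- env.movel(position, velocity=0.15, frame=None, guard=None): straight line of the TCP; frame=None keeps the orientation; velocity is the mean speed in m/s. With guard (N) it stops when the force on the tool has changed by that much, and returns True; else False.
- env.set_joints(angles): joint-space move.
- env.release() and env.close_gripper(effort=None): open the fingers fully, or close them until they stop; effort is the grip in N (None keeps the last).
- env.hold(seconds).
- kinematics.ik(position, orientation): joint angles nearest the present ones, or None.
- monitor.sense(): the state.
- eyes.grab_frame(name): name is "scene" or "top" or "wrist"; returns a dict with "frame" (384x512x3 uint8, red, green, blue), "mtx" (3x3 intrinsics, pixels), "k1" (the pictures are not rectified: a ray, as slopes to the right and down, at radius r is drawn at 1 + k1 r^2 times it, then the intrinsics apply), "view" (4x4, takes a point from world to camera coordinates). Camera axes: x right, y down, z forward; pixel columns grow to the right and rows downward; lengths in m; the calibration is good to about 2 mm. A picture is of the moment at which its call begins. There is no depth.
A pose or a line that the arm cannot do raises env.MotionError and nothing moves.
- job.hand_in(): hands the job in; it is judged then, once.
The state is a dict: "clock": time; "joints": joint angles; "qvel": joint speeds; "joint_efforts": joint torques, N m; "position": TCP position; "ee_rot": TCP orientation; "contact_force": force on the tool from outside, world axes, zero at the start; "ft_torque": the same for the moment, N m; "finger_gap": opening from 0.0 (shut) to 1.0 (fully open); "gripper_force": force on a finger pad.
Only numpy, scipy, OpenCV 4.12 (cv2) and the standard library are available. Lean on these libraries where they do the work, as an engineer would, in place of code of your own. Each camera call takes 0.05 s, during which the arm holds its last target. There are 200 camera calls.

## Working session

There is one attempt and no reset: what is moved stays moved. The work goes in short steps, each a Python script; the robot and the scene stay as the last script left them, time stands still between calls to the robot, and variables do not carry over. Pictures are saved under pics/ and viewed, at most 10 in all, crops included, and the job is handed in when it is done.

```bash
mkdir -p pics; cat > h.py <<'E'
import numpy as np, cv2
from bench import env, kinematics, monitor, eyes, job
from scipy.spatial.transform import Rotation as R
def snap(name,fn):
    f=eyes.grab_frame(name); cv2.imwrite('pics/'+fn+'.png',f['frame'][:,:,::-1]); np.savez('pics/'+fn+'.npz',**{k:np.array(v) for k,v in f.items()}); return f
def ray(f,u,v,z):
    K=np.array(f['mtx'],float);V=np.array(f['view'],float);k1=float(f['k1'])
    p=cv2.undistortPoints(np.array([[[u,v]]],float),K,np.array([k1,0,0,0,0.]))[0,0]
    d=V[:3,:3].T@np.array([p[0],p[1],1]);c=-V[:3,:3].T@V[:3,3]
    return (c+d*(z-c[2])/d[2])
def proj(f,P):
    K=np.array(f['mtx'],float);V=np.array(f['view'],float);k1=float(f['k1'])
    q=V[:3,:3]@np.array(P)+V[:3,3];x,y=q[:2]/q[2];s=1+k1*(x*x+y*y)
    return (K@np.array([x*s,y*s,1]))[:2]
def down(yaw): # tool z down, tool y along world angle yaw
    y=np.array([np.cos(yaw),np.sin(yaw),0]);z=np.array([0,0,-1.]);x=np.cross(y,z)
    return R.from_matrix(np.c_[x,y,z]).as_quat()
E
python3 - <<'E'
from h import *
for n in('top','scene'):
    f=snap(n,n+'0');V=f['view'];print(n,-V[:3,:3].T@V[:3,3],V[2,:3],f['k1'])
s=monitor.sense();print(s['clock'],R.from_quat(s['ee_rot']).as_matrix().round(2),env.hold_point_z)
a=cv2.imread('pics/top0.png');b=cv2.imread('pics/scene0.png')
cv2.imwrite('pics/top0b.png',cv2.resize(a,(800,600)));cv2.imwrite('pics/scene0b.png',cv2.resize(b,(800,600)))
E
```

```text
top [0.46808346 0.00199483 1.17353013] [ 0.08531891 -0.00170718 -0.99635223] -0.029783558934896957
scene [ 0.95622197 -0.43376235  0.66155826] [-0.51208828  0.51139606 -0.6901012 ] -0.047109579923296015
0.1 [[-0.97  0.22 -0.  ]
 [ 0.22  0.97 -0.  ]
 [ 0.   -0.   -1.  ]] 0.0187
```

View pics/top0b.png

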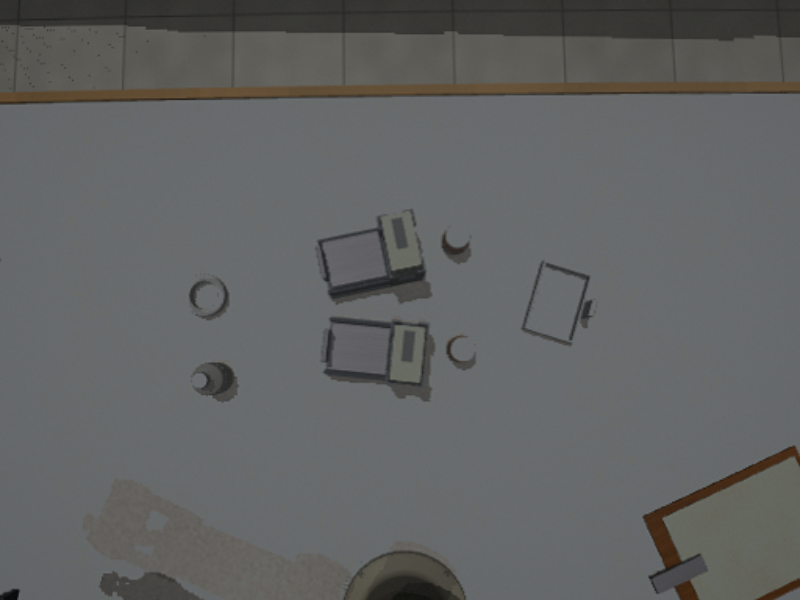

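View pics/scene0b.png

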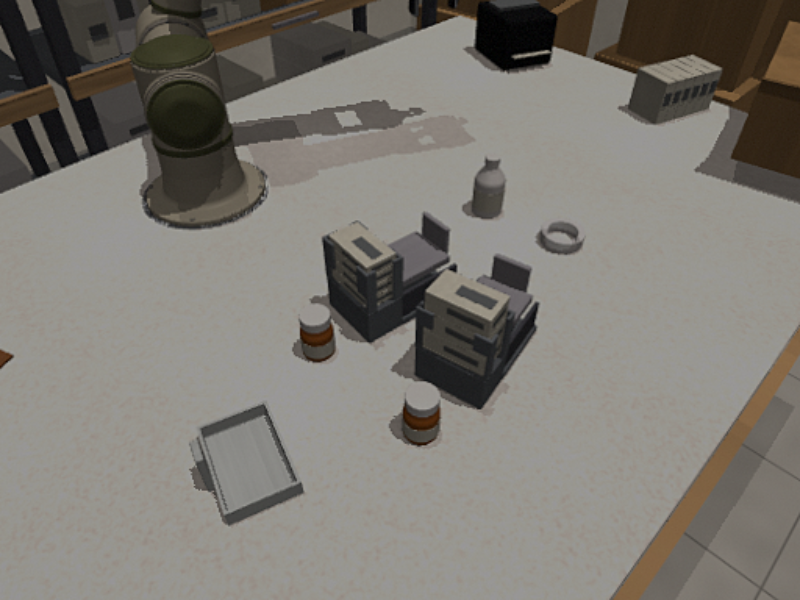

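The top view shows magazines at (375,350) and (370,255), jars at (461,349) and (456,239), and the tray at (556,303) with its handle to the right. The nearer magazine looks like the thin one, so I'll zoom in to confirm.

```bash
python3 - <<'E'
import cv2,numpy as np
a=cv2.imread('pics/top0.png');b=cv2.imread('pics/scene0.png')
c=cv2.resize(a[195:255,200:390],None,fx=4.2,fy=4.2,interpolation=cv2.INTER_CUBIC)  # 798x252
d=cv2.resize(b[135:265,190:350],None,fx=2.6,fy=2.6,interpolation=cv2.INTER_CUBIC)
o=np.zeros((600,800,3),np.uint8);o[:252,:798]=np.clip(c*1.8,0,255);o[256:256+338,:416]=np.clip(d*1.6,0,255)
e=cv2.resize(a[160:225,325:390],None,fx=5,fy=5,interpolation=cv2.INTER_CUBIC);o[256:581,430:755]=np.clip(e*1.8,0,255)
cv2.imwrite('pics/c1.png',o)
E
```

```text
(no output)
```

View pics/c1.png

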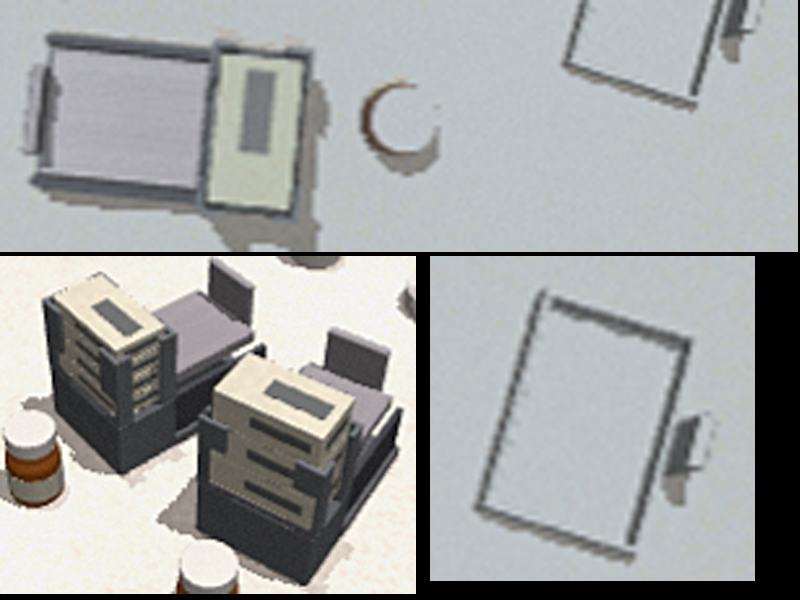

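The composite confirms that the nearer magazine holds four thin cartons and the far one three thick. Next I'll compute coarse positions.

```bash
python3 - <<'E'
from h import *
f=dict(np.load('pics/top0.npz'))
A=lambda u,v,z:ray(f,200+u/4.2-.4,195+v/4.2-.4,z)
B=lambda u,v,z:ray(f,325+(u-430)/5-.4,160+(v-256)/5-.4,z)
c=np.array([A(215,55,.14),A(303,55,.14),A(294,213,.14),A(205,206,.14)]);print('carton',c.round(4),c.mean(0))
d=(c[0]+c[1]-c[2]-c[3]);print('x-axis yaw?',np.arctan2(d[1],d[0]))
e=np.array([A(48,36,.074),A(33,180,.074)]);print('guide end',e.round(4))
print('tab',A(40,65,.116),A(25,153,.116))
print('jar',A(401,118,.075)); print('jar2',ray(f,456/1.5625,236/1.5625,.075))
t=np.array([B(545,293,.026),B(690,345,.026),B(632,557,.026),B(478,508,.026)]);print('tray',t.round(4),t.mean(0))
print('sides',np.linalg.norm(t-np.roll(t,-1,0),axis=1));print('handle',B(703,440,.07))
d=t[1]+t[2]-t[0]-t[3];print('-y dir tray',np.arctan2(d[1],d[0]))
print('mag thick tower',ray(f,402/1.5625,243/1.5625,.162),'slide',ray(f,322/1.5625,260/1.5625,.116))
print('flask',ray(f,200/1.5625,380/1.5625,.115),'tape',ray(f,208/1.5625,295/1.5625,.024))
E
```

```text
carton [[ 0.511   0.0117  0.14  ]
 [ 0.5102 -0.0414  0.14  ]
 [ 0.4157 -0.0344  0.14  ]
 [ 0.4206  0.0189  0.14  ]] [ 0.46437829 -0.01129367  0.14      ]
x-axis yaw? -0.07672222606446519
guide end [[0.5274 0.1194 0.074 ]
 [0.4356 0.1295 0.074 ]]
tab [0.50729591 0.11997294 0.116     ] [0.45336323 0.1294645  0.116     ]
jar [ 0.47170766 -0.10607487  0.075     ]
jar2 [ 0.66649607 -0.10162323  0.075     ]
tray [[ 0.6274 -0.2638  0.026 ]
 [ 0.5965 -0.3454  0.026 ]
 [ 0.477  -0.3079  0.026 ]
 [ 0.5059 -0.2219  0.026 ]] [ 0.55170379 -0.28475395  0.026     ]
sides [0.087236   0.12522872 0.09072432 0.12853776]
handle [ 0.53954864 -0.33713055  0.07      ]
-y dir tray -1.9127511045716525
mag thick tower [ 0.6406009  -0.00650363  0.162     ] slide [0.62157972 0.12743478 0.116     ]
flask [0.42459688 0.33037164 0.115     ] tape [0.57390555 0.3457471  0.024     ]
```

```bash
cat >> h.py <<'E'
def bestq(p,yaw):
    q0=np.array(monitor.sense()['joints']);c=[]
    for o in(0,np.pi):
        q=kinematics.ik(list(p),down(yaw+o))
        if q is not None:c.append((np.abs(np.array(q)-q0).max(),o))
    return down(yaw+min(c)[1])
E
python3 - <<'E'
from h import *
p=[0.47,-0.09,0.33]
env.reach(p,bestq(p,-0.1));f=snap('wrist','w1')
s=monitor.sense();print(s['clock'],s['joints'],s['position']);V=f['view'];print(-V[:3,:3].T@V[:3,3],V[2,:3])
a=f['frame'][:,:,::-1];cv2.imwrite('pics/w1b.png',cv2.resize(np.clip(a*1.3,0,255).astype(np.uint8),(800,600)))
E
```

```text
2.65 [-4.33535198e-01  1.55313894e-01  1.44240162e+00  6.81926088e-05
  1.54400631e+00 -3.34694637e-01] [ 0.47008785 -0.08943147  0.32993202]
[ 0.47684559 -0.01613287  0.47282194] [-0.02766637 -0.29018893 -0.95656937]
```

View pics/w1b.png

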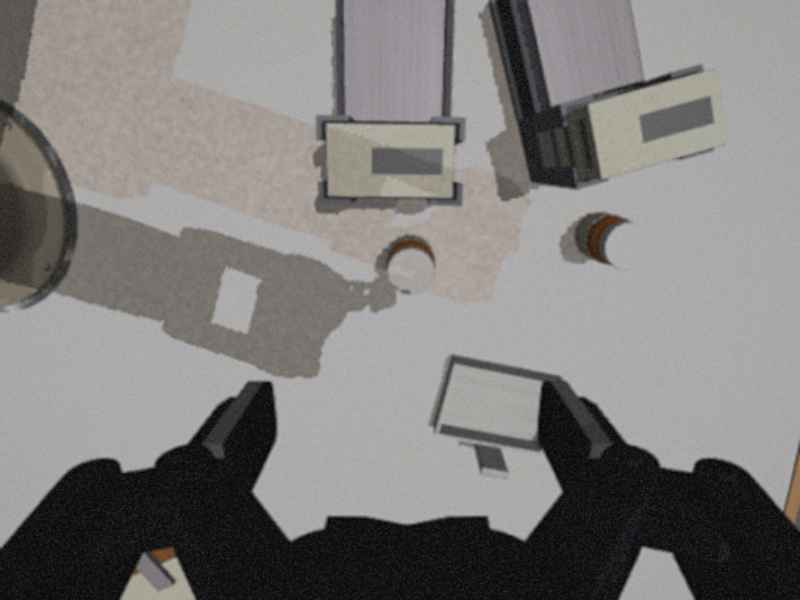

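The wrist view shows the thin tower's corners at about (317,118), (464,118), (461,203) and (317,202), the jar cap at (411,266), and the tray with its handle at (490,458).

```bash
python3 - <<'E'
from h import *
f=dict(np.load('pics/w1.npz'));k=1.5625
W=lambda u,v,z:ray(f,(u+.5)/k-.5,(v+.5)/k-.5,z)
def rect(c,n):
    x=c[1]+c[2]-c[0]-c[3];print(n,c.mean(0).round(4),'yaw',np.arctan2(x[1],x[0]).round(4),np.linalg.norm(c-np.roll(c,-1,0),axis=1).round(4))
rect(np.array([W(317,202,.134),W(461,203,.134),W(464,118,.134),W(317,118,.134)]),'tower')
img=f['frame'].astype(int);m=((img[:,:,0]-img[:,:,2]>18)).astype(np.uint8);m[:, :205]=0;m[:70]=0;m[132:]=0;m[:,295:]=0
m=cv2.morphologyEx(m,cv2.MORPH_OPEN,np.ones((3,3)))
cs,_=cv2.findContours(m,cv2.RETR_EXTERNAL,cv2.CHAIN_APPROX_NONE);c=max(cs,key=cv2.contourArea)
P=np.array([ray(f,*p[0],.14)[:2] for p in c]).astype(np.float32)*1000;print('carton',cv2.boundingRect(c),cv2.minAreaRect(P))
rect(np.array([W(327,197,.14),W(455,199,.14),W(454,123,.14),W(327,125,.14)]),'carton hand')
print('guide L',W(336,20,.074),W(340,100,.074),'R',W(456,20,.074),W(448,100,.074))
print('jar',W(411,266,.075),'tray TL',W(452,356,.026),'BL',W(435,431,.026),'BR',W(541,449,.026),'handle top',W(495,474,.07))
E
```

```text
tower [ 0.4653 -0.011   0.134 ] yaw -0.1036 [0.1062 0.0593 0.1037 0.0587]Traceback (most recent call last):
  File "<stdin>", line 9, in <module>
ValueError: max() iterable argument is empty
```

```bash
python3 - <<'E'
from h import *
f=dict(np.load('pics/w1.npz'));k=1.5625
W=lambda u,v,z:ray(f,(u+.5)/k-.5,(v+.5)/k-.5,z).round(4)
def rect(c,n):
    x=c[1]+c[2]-c[0]-c[3];print(n,c.mean(0).round(4),'yaw',np.arctan2(x[1],x[0]).round(4))
rect(np.array([W(327,197,.14),W(455,199,.14),W(454,123,.14),W(327,125,.14)]),'carton hand')
print('jar',W(411,266,.075),'tray TL',W(452,356,.026),'BL',W(435,431,.026),'BR',W(541,449,.026),'handle top',W(495,474,.07))
# jar: grasp, lift, move aside; tool currently y ~ world x
o=monitor.sense()['ee_rot'];j=W(411,266,.075)
x,y=j[0],j[1]
env.movel([x,y,.13],.25); env.movel([x,y,.032],.12)
env.close_gripper(30);s=monitor.sense();print(s['clock'],s['finger_gap'],s['gripper_force'])
env.movel([x,y,.075],.15);env.movel([.36,-.25,.075],.25);env.movel([.36,-.25,.036],.12,guard=6)
s=monitor.sense();print(s['position'],s['finger_gap'],s['clock'])
env.release();env.movel([.36,-.25,.16],.2)
p=[.50,-.25,.30];env.reach(p,bestq(p,-.342));f=snap('wrist','w2');print(monitor.sense()['clock'])
a=f['frame'][:,:,::-1];cv2.imwrite('pics/w2b.png',cv2.resize(np.clip(a*1.3,0,255).astype(np.uint8),(800,600)))
E
```

```text
carton hand [ 0.4662 -0.0116  0.14  ] yaw -0.1009
jar [ 0.4725 -0.1023  0.075 ] tray TL [ 0.5063 -0.2153  0.026 ] BL [ 0.4809 -0.306   0.026 ] BR [ 0.6019 -0.3435  0.026 ] handle top [ 0.5402 -0.3373  0.07  ]
5.0333 0.5444242862074676 29.87266605865443
[ 0.36041492 -0.24956199  0.03617734] 0.5425451024972859 6.8333
8.9333
```

View pics/w2b.png

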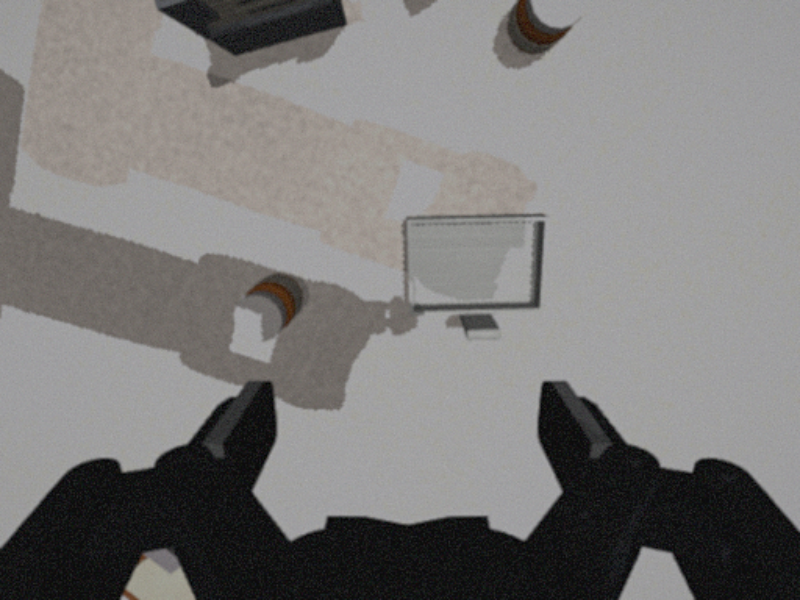

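The jar stands upright clear of the work. Tray corners are (404,218), (545,214), (539,306) and (405,309), with the handle top at (483,334).

```bash
python3 - <<'E'
from h import *
f=dict(np.load('pics/w2.npz'));k=1.5625
W=lambda u,v,z:ray(f,(u+.5)/k-.5,(v+.5)/k-.5,z)
c=np.array([W(405,309,.026),W(539,306,.026),W(545,214,.026),W(404,218,.026)])
x=c[1]+c[2]-c[0]-c[3];ty=np.arctan2(x[1],x[0]);print('tray',c.mean(0).round(4),'yaw',ty,np.linalg.norm(c-np.roll(c,-1,0),axis=1).round(4))
h=W(483,334,.07);print('handle',h)
t=c.mean(0);hm=t[:2]+.051*np.array([np.sin(ty),-np.cos(ty)]);print('handle from tray',hm)
h=(h[:2]+hm)/2
p=[*h,.13];o=bestq(p,ty+np.pi/2);env.reach(p,o)
env.movel([*h,.039],.12);env.close_gripper(60);s=monitor.sense();print(s['clock'],s['position'],s['finger_gap'],s['contact_force'].round(1) if hasattr(s['contact_force'],'round') else s['contact_force'])
np.save('tray.npy',[*h,ty])
f=snap('wrist','w3');a=f['frame'][:,:,::-1];cv2.imwrite('pics/w3b.png',cv2.resize(np.clip(a*1.3,0,255).astype(np.uint8),(800,600)))
E
```

```text
tray [ 0.553  -0.2829  0.026 ] yaw -0.31308008429485057 [0.1295 0.0879 0.1287 0.0868]
handle [ 0.53911237 -0.33552985  0.07      ]
handle from tray [ 0.53727053 -0.33143706]
11.8417 [ 0.53829507 -0.33371057  0.0392603 ] 0.1059550171566372 [-0.5  0.2  3.1]
```

View pics/w3b.png

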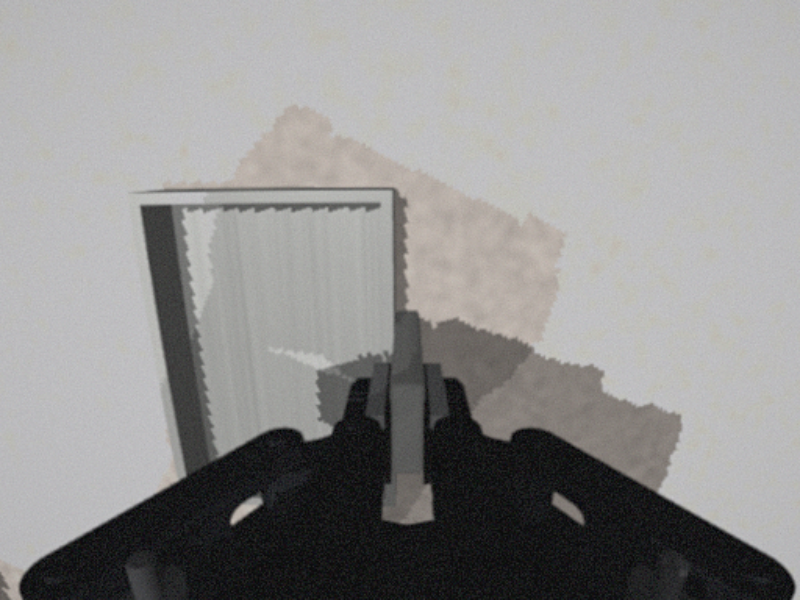

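The handle is squarely between the pads, and the tray's end edge runs from (133,192) to (396,189). I'll measure the tray's offset in the grip from that.

```bash
cat > place.py <<'E'
from h import *
ym=-0.103;M=np.array([.4657,-.0113])   # thin magazine
ex=np.array([np.cos(ym),np.sin(ym)]);ey=np.array([-np.sin(ym),np.cos(ym)])
E
python3 - <<'E'
from place import *
f=dict(np.load('pics/w3.npz'));k=1.5625
W=lambda u,v,z:ray(f,(u+.5)/k-.5,(v+.5)/k-.5,z)[:2]
s=monitor.sense();Rm=R.from_quat(s['ee_rot']).as_matrix();y=Rm[:2,1]; 
if y[1]<0:y=-y
ty=np.arctan2(y[1],y[0])-np.pi/2;tx=np.array([np.cos(ty),np.sin(ty)])
a,b=W(133,192,.026),W(396,189,.026);d=b-a;p=np.array(s['position'][:2])
print('tray yaw grip',ty,'edge dir vs tool y',np.arctan2(d[1],d[0])-np.arctan2(y[1],y[0]),'edge x rel tcp',(a-p)@tx,(b-p)@tx,'y rel',(a-p)@y,(b-p)@y,np.linalg.norm(d))
for yy in(-131,-150):
  for o in(0,np.pi):
    q=kinematics.ik([*(M+ey*yy/1e3),.045],down(ym+np.pi/2+o));print(yy,o,None if q is None else np.round(q,2))
print(np.round(s['joints'],2),y,ty)
E
```

```text
tray yaw grip -0.313147508685121 edge dir vs tool y -3.1418402338035873 edge x rel tcp 0.0666443794802822 0.06662184096436499 y rel 0.09403947366502373 0.003004274083466076 0.09103520754784268
-131 0 [-0.55  0.45  1.86 -0.    0.83 -2.02]
-131 3.141592653589793 [-0.55  0.45  1.86 -0.    0.83  1.12]
-150 0 [-0.59  0.46  1.84 -0.    0.84 -2.06]
-150 3.141592653589793 [-0.59  0.46  1.84 -0.    0.84  1.09]
[-0.74  0.74  1.35 -0.    1.05  1.14] [0.30805458 0.95136863] -0.313147508685121
```

```bash
python3 - <<'E'
from place import *
p0=np.array(monitor.sense()['position']);o=bestq([*p0[:2],.08],ym+np.pi/2)
T=lambda y,z:[*(M-ex*.0016+ey*y),z]
env.movel([p0[0],p0[1],.07],.12)
env.movel(T(-.165,.07),.15,frame=o)
env.movel(T(-.142,.0405),.1)
print(monitor.sense()['contact_force'])
g=env.movel(T(-.123,.0405),.03,guard=6);s=monitor.sense();print(g,s['clock'],s['contact_force'],((np.array(s['position'][:2])-M)@ey,(np.array(s['position'][:2])-M)@ex,s['position'][2],s['finger_gap']))
f=snap('wrist','w4');t=snap('top','t4')
a=np.clip(f['frame'][:,:,::-1]*1.3,0,255).astype(np.uint8)
cv2.imwrite('pics/w4b.png',cv2.resize(a,(800,600)))
E
```

```text
[-0.53157507 -0.36291041 -3.39755142]
True 14.7083 [-0.76535144 -3.25067717 -1.64527995] (np.float64(-0.12709322615295238), np.float64(-0.0017267997645274429), np.float64(0.04038072696049243), 0.10723734318022368)
```

View pics/w4b.png

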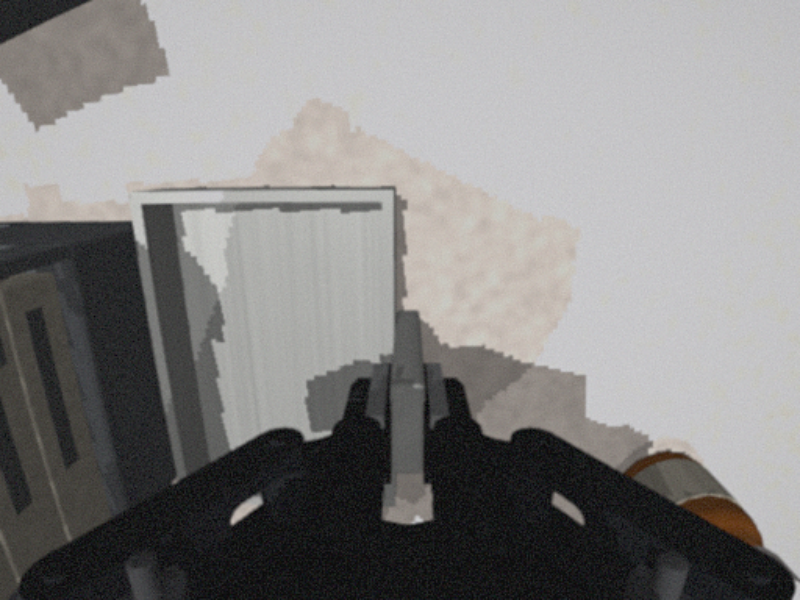

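The tray is flush against the pedestal, contact came at y = -127 mm as expected, and the end overhang is about 11–12 mm. I'll release it and go to the slide.

```bash
python3 - <<'E'
from place import *
T=lambda y,z:[*(M+ey*y),z]
env.release();p=monitor.sense()['position'];env.movel([p[0],p[1],.12],.12);env.movel([p[0],p[1],.26],.25);
env.close_gripper(30)
f=snap('top','t5')
q=T(.21,.26);o=bestq(q,ym);env.reach(q,o)
env.movel(T(.21,.082),.2)
print(monitor.sense()['clock'],monitor.sense()['contact_force'])
g=env.movel(T(.160,.082),.08,guard=6);print(g)
g=env.movel(T(.076,.082),.05,guard=22)
s=monitor.sense();print(g,s['clock'],s['contact_force'],(np.array(s['position'][:2])-M)@ey)
env.hold(.3);snap('scene','s6')
print(monitor.sense()['contact_force'])
a=cv2.imread('pics/s6.png');b=cv2.imread('pics/t5.png')
o=np.zeros((600,800,3),np.uint8);o[:520,:640]=cv2.resize(a[110:240,150:310],None,fx=4,fy=4)
cv2.imwrite('pics/s6b.png',np.clip(o*1.4,0,255).astype(np.uint8))
E
```

```text
20.1917 [-1.01379641  0.14377708  0.04757556]
False
True 22.3083 [3.04412664 9.21252622 2.51441211] 0.08742224025609359
[0.67115691 8.77395215 2.95852066]
```

View pics/s6b.png

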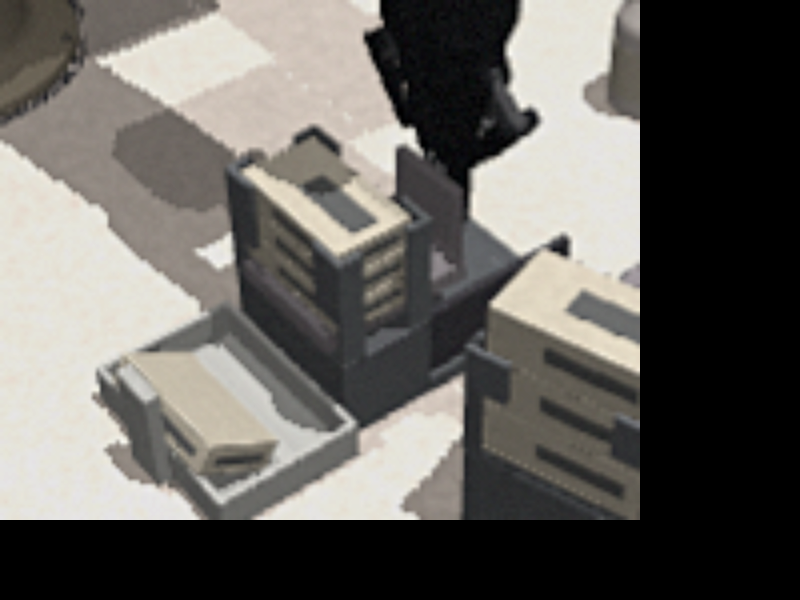

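The carton has dropped into the tray. I'll press on to the stop, then ease back out.

```bash
python3 - <<'E'
from place import *
T=lambda y,z:[*(M+ey*y),z]
g=env.movel(T(.078,.082),.015,guard=12)
s=monitor.sense();print(g,s['clock'],s['contact_force'],(np.array(s['position'][:2])-M)@ey)
env.hold(.3)
env.movel(T(.21,.082),.08);env.movel(T(.21,.26),.25)
env.hold(.5);s=monitor.sense();print(s['clock'])
snap('scene','s7');snap('top','t7')
a=cv2.imread('pics/s7.png');b=cv2.imread('pics/t7.png')
o=np.zeros((600,800,3),np.uint8);o[:360,:480]=cv2.resize(a[110:230,150:310],None,fx=3,fy=3)
o[364:600,:]=cv2.resize(b[195:254,180:380],(800,236),interpolation=cv2.INTER_CUBIC);o[:360,485:800]=cv2.resize(b,(315,236))[0:1].repeat(360,0)*0
o[:236,485:800]=cv2.resize(a,(315,236))
cv2.imwrite('pics/s7b.png',np.clip(o*1.5,0,255).astype(np.uint8))
E
```

```text
True 22.95 [0.60060587 8.27604267 1.9878369 ] 0.08772581513276113
26.2917
```

View pics/s7b.png

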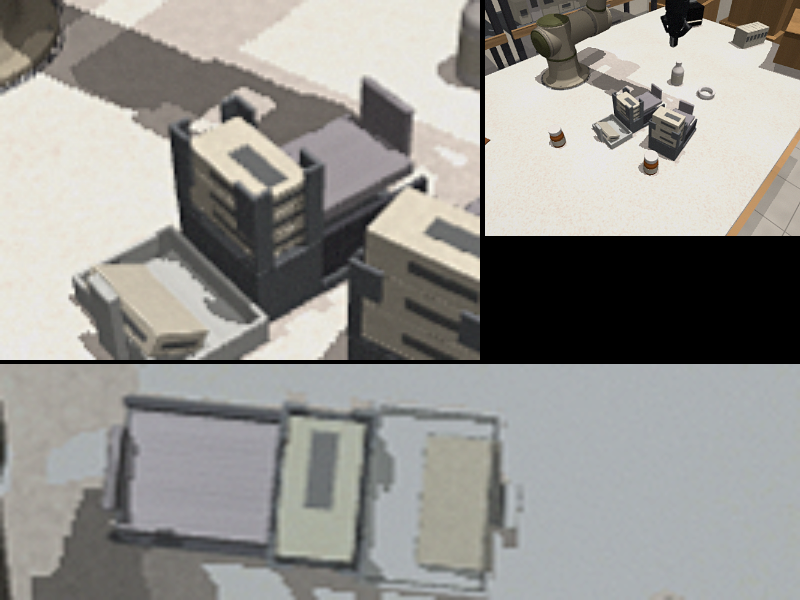

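The slide is back out, the stack has dropped, one carton is in the flush, centred tray, and the bystanders haven't moved.

```bash
python3 -c "
from h import *
print(job.hand_in())"
```

```text
the job is handed in; nothing more can be done
None
```

I dispensed one thin carton into the tray, which stands flush and centred at the outlet, and the slide sprang back out. The carton came to rest tilted, but it is inside the tray. The moved jar is upright clear of the work, and the job was handed in at about 26 s, with no verdict returned.

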